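# Shift the dough sheeter into third

### The job

Put the dough sheeter into third speed: with your fingertips, push its red gearstick along the H-shaped gate to the neutral cross-slot, across to the right-hand side, then forward (away from the robot) until it is fully home in the third slot, the one with the green three-dot mark. Only push the stick, never take its knob between the fingers, do not let it go down into the fourth slot (right, near side), and leave the oil bottle and the white-lidded salt jar at its left where they stand. Finish with the hand clear of the stick.

Things in the scene. Friction and masses are not known exactly. Their poses are not given: they have to be found in the camera images.
- sheeter: Bench dough sheeter, fixed: cream gearbox 180 x 180 mm with an aluminium gate plate on top, upper face 120 mm above the table; at its right two 300 mm rollers between cheeks, up to 146 mm high. Origin: on the table under the gate's centre; x forward (away from the robot) along the gate's legs, y left along the cross-slot, z up. Place and yaw (up to 0.35 rad) vary.
- gate_mid (a point): Centre of the H gate on the plate's upper face, axes as the sheeter's. From here: left leg y +17 to +42 mm, right leg y -42 to -17 mm, both x -46 to +46 mm; neutral cross-slot x -15 to +15 mm. The islands' corners are rounded by 8 mm. Slots, by dots at the legs' ends: first left forward, second left near, third right forward (3 dots on green), fourth right near.
- slot3 (a point): Middle of the third slot's end on the plate's upper face, where the stick passes through the gate when fully home (x +38, y -30 mm from the gate's centre). The green plate with three white dots lies just beyond it.
- knob_mid (a point): Centre of the red gearstick knob that is pushed: round, 30 mm wide at the foot, 42 mm at its widest (7 to 17 mm above this point), 55 mm tall (27 mm below to 28 mm above this point). Below it a 14 mm steel stick goes through the gate to a pivot 10 mm above the table under the gate's centre, 165 mm from this point (175 mm above the table when upright). z axis: up the stick.
- across (a joint): Sideways angle of the stick, rad: negative leans left (+y), positive right (-y); stops at -0.30, +0.30. Left leg -0.30 to -0.24, right leg 0.24 to 0.30. It starts in the left leg. With across a and fore b the knob's centre is at x = 165 sin b, y = -165 sin a cos b, z = 10 + 165 cos a cos b mm in the sheeter's frame.
- fore (a joint): Forward angle of the stick, rad: positive leans forward (+x of the sheeter), negative towards the robot; stops at -0.33, +0.33. The stick crosses between the legs only while this is within about 0.07 of 0. It starts anywhere along the left leg, second slot to first. Friction holds it where it is left, no spring; about 3 N at the knob moves it, either way.
- oil_a_mid (a point): Middle of an amber oil bottle with orange cap, 56 mm diameter, 150 mm tall, standing loose to the left of the gearbox, about 155 to 195 mm from the gate's centre. Bystander.
- salt_jar_mid (a point): Middle of a clear jar with white lid, 52 mm diameter, 75 mm tall, loose, standing at the left of the gearbox, nearer the robot than the bottle, about 150 to 180 mm from the gate's centre. Bystander.

How it is judged:
On the way, in this order (a step that is already met when the one before it is completed fails the run):
1. the stick has been pushed through the cross-slot into the right half of the gate (value of joint across above 0.1 rad and value of joint fore between -0.15 and 0.15 rad).
2. the stick is home in the third slot (right, forward) (value of joint across above 0.2 rad and value of joint fore above 0.28 rad), for 0.2 s.
At the end, for the whole second after the job is handed in: The gearstick stands at rest in the third slot: across above 0.2 rad (right leg) and fore above 0.28 rad (its stop is at 0.33, so the knob is within about 8 mm of fully home) (all of step 2 and value of joint fore below 0.36 rad and velocity of joint fore between -0.05 and 0.05 rad/s and velocity of joint across between -0.05 and 0.05 rad/s); the robot touches nothing.
It fails at once if the stick was let down into the fourth slot (right leg, fore below -0.2 rad) (value of joint across above 0.15 rad and value of joint fore below -0.2 rad).
It fails at once if the knob was taken between the fingers (the grasp point inside the knob) instead of pushed (x of the grasp point in the frame of knob_mid between -0.012 and 0.012 m and y of the grasp point in the frame of knob_mid between -0.012 and 0.012 m and z of the grasp point in the frame of knob_mid between -0.06 and 0.043 m).
It fails at once if the oil bottle or the salt jar was moved by more than 30 mm or knocked over (distance of any of oil_a_mid, salt_jar_mid from where it was at the start of the episode above 0.03 m).
It also fails if it takes over 61 s, if anything falls off the work surface, if the arm or the gripper's body presses on something with over 40 N, if the wrist force passes 120 N, or if a joint passes its speed limit or range.

### The arm

A 6-joint arm with a two-finger parallel gripper is mounted at the origin on the work surface. World frame = base frame: x ahead of the robot, y to its left, z up, the work surface at z = 0. Lengths are in m, angles in rad, forces in N, time in s.
With the tool pointing down it reaches from about 0.425 to 0.95 m from the base axis. Payload 3.5 kg.
Tool frame: the origin (TCP) lies on the centre line of the jaws, within the pads' length; the fingertips stand tip_extent ahead of it and the grasp point (between the pads) lies 2 mm behind it (tip_extent is the distance from the TCP to the fingertips, in m); z points along the fingers, y is the direction in which the jaws open and shut (so a half turn about z gives the same grasp; the last joint's range is limited). The gripper opens to 85 mm and grips with 20 to 120 N. Pads are 22 mm wide; open, the fingers measure 114 mm over their backs; the gripper's body (76 mm by 85 mm) begins 54 mm behind the grasp point. The pads swing forward as they close: fully open they stand 13 mm farther back than shut.
Start: joints at [1.173, 0.286, 1.577, -0, 1.279, -0.15], TCP at [0.166, 0.654, 0.248] pointing down, gripper open.
Joint ranges: [-2.77, 2.77], [-0.9, 2.22], [0.21, 2.48], [-1.53, 4.67], [0.24, 2.81], [-2.84, 2.84]. Speed limits (rad/s): [2.79, 2.79, 3.14, 3.14, 3.14, 3.14].

### API

Orientations are given as a unit quaternion [x, y, z, w].
In Python, from plant import * gives the robot as it stands.
- The arm moves only by the shell command python3 -m crank 'ROWS' [FORCE]. ROWS is JSON, a list of rows, each a list of 7 numbers: the gripper's target within -1 to 1 (shut at 1, half-way at 0, fully open at -1), then the shift along the tool's x, y, z in cm, then the turn, a rotation vector about the tool's x, y, z in degrees. In form: [[fingers, tx, ty, tz, wx, wy, wz], ...]. A call has 1 to 5 rows; each row shifts and turns the commanded pose from where the row before left it, along the tool's axes as they then stand; what a row does not reach is not made up. A row lasts 1/10 s, in which the tool goes at most 50 mm and 8.59 degrees, less where a joint would pass 70% of its speed; a pose out of reach is approached as far as the arm can. A call is refused whole if a number of a shift passes 5 or a number of a turn 8.59, either way. A call with a gripper value outside its range is refused whole. The fingers move at their own pace and stop on an object; FORCE is the grip in N (left out, the last holds). Time passes only in rows, so rows that do not move let the fingers close. It gives the time, the measured TCP pose, the force and the opening at its end, in the units of the state.
- get_state(): the state, without advancing time (a new reading comes with each control period).
- read_camera(name): name is "scene" or "top"; returns a dict with "color" (420x560x3 uint8, red, green, blue), "vfov" (degrees; the focal length in pixels is half the picture's height over the tangent of half this angle, whatever the lens; pixels are square), "cx", "cy" (the principal point, pixels), "cam_to_world" (4x4, takes a point from camera to world coordinates). Camera axes: x right, y up, looking along -z (the intrinsics and any distortion apply to the point x, -y, -z); pixel columns grow to the right and rows downward; lengths in m; the calibration is good to about 2 mm. A picture is of the moment at which its call begins. There is no depth.
- sign_off(): hands the job in, once; it reports no verdict.
Trained networks look in the newest picture that a camera, given by its name, has taken for a name from the list of things; names that differ only in an ending like _2 or _b are one class to them, and where a whole thing is asked for, a point or a joint stands for the part that bears it (a point fixed in the world has none). Each returns a list of dicts, best first, with "p" (0 to 1); they miss things now and then, are a little off and sometimes report something else, mostly with a low value. They report only what shows in the picture. A call takes as long as a camera call.
- trace(thing, camera): "pixels" (420x560 bool, what is visible of it) and "location" ([column, row] in pixels, amid what is visible of it).
- place_of(thing, camera): "location" ([column, row] in pixels: a listed point, or the origin of a listed thing).
The state is a dict: "time": time; "qpos": joint angles; "dq": joint speeds; "joint_efforts": joint torques, N m; "eef_pos": TCP position; "tcp_rot": TCP orientation; "contact_force": force on the tool from outside, world axes, zero at the start; "wrist_torque": the same for the moment, N m; "opening": opening from 0.0 (shut) to 1.0 (fully open).
Only numpy, scipy, OpenCV 4.12 (cv2) and the standard library are available. Lean on these libraries where they do the work, as an engineer would, in place of code of your own. Each camera call takes 0.05 s, during which the arm holds its last target.

## Working session

There is one attempt and no reset: what is moved stays moved. The work goes in short steps, Python scripts to look and compute and a shell command to move; the robot and the scene stay as the last step left them, time stands still between calls to the robot, and variables do not carry over. Pictures are saved under pics/ and viewed, and the job is handed in when it is done.

```bash
ls; mkdir -p pics
cat > h.py <<'E'
from plant import *
import numpy as np, cv2
from scipy.spatial.transform import Rotation as R
def ray(c,px):
    f=c["color"].shape[0]/2/np.tan(np.radians(c["vfov"])/2)
    d=np.array([(px[0]-c["cx"])/f,-(px[1]-c["cy"])/f,-1.0])
    T=np.array(c["cam_to_world"]); return T[:3,3],(T[:3,:3]@d)/np.linalg.norm(d)
def proj(c,p):
    f=c["color"].shape[0]/2/np.tan(np.radians(c["vfov"])/2)
    T=np.array(c["cam_to_world"]); q=T[:3,:3].T@(np.array(p)-T[:3,3])
    return np.array([c["cx"]+f*q[0]/-q[2], c["cy"]-f*q[1]/-q[2]])
def onz(c,px,z):
    o,d=ray(c,px); return o+d*(z-o[2])/d[2]
def save(c,n): cv2.imwrite("pics/"+n+".png",cv2.cvtColor(c["color"],cv2.COLOR_RGB2BGR))
E
python3 - <<'E'
from h import *
s=get_state(); print(s)
for n in("scene","top"):
    c=read_camera(n); save(c,n+"0"); print(n,{k:v for k,v in c.items() if k!="color"})
    for t in("gate_mid","slot3","knob_mid","oil_a_mid","salt_jar_mid","sheeter"):
        print(t,[(np.round(a["location"],1),round(a["p"],2)) for a in place_of(t,n)][:3])
E
```

```text
pics
{'time': 0.0, 'qpos': array([ 1.17299340e+00,  2.87223274e-01,  1.57818375e+00,  1.34746679e-05,
        1.27861255e+00, -1.50002258e-01]), 'dq': array([ 0.00116959,  0.00021682, -0.00050211,  0.00142581, -0.00216351,
       -0.00031896]), 'joint_efforts': array([ 3.65703963e-04, -4.05988669e+01, -2.92621368e+01, -1.27670423e-04,
        5.85756119e-03,  5.37606780e-06]), 'eef_pos': array([0.16528492, 0.65380902, 0.24690507]), 'tcp_rot': array([ 1.23585415e-01,  9.92333196e-01, -1.16648119e-03, -3.34438622e-04]), 'contact_force': array([-1.54901192,  0.66665055, -0.13397692]), 'wrist_torque': array([0.02063328, 0.0105245 , 0.0091717 ]), 'opening': 0.9999494249762572}
scene {'vfov': 54.47979880767541, 'cx': 278.73541465549425, 'cy': 202.79643781649736, 'cam_to_world': array([[ 0.85156057, -0.31200714,  0.4213029 ,  0.84825752],
       [ 0.5240796 ,  0.48577049, -0.69954814, -0.2622502 ],
       [ 0.0136075 ,  0.81650387,  0.57717958,  0.50965611],
       [ 0.        ,  0.        ,  0.        ,  1.        ]])}
gate_mid [(array([208.8, 242. ]), 0.73)]
slot3 [(array([226.5, 260.2]), 0.7)]
knob_mid [(array([195.2, 193.6]), 0.8), (array([226.5, 259.6]), 0.41)]
oil_a_mid [(array([281.1, 212.9]), 0.8)]
salt_jar_mid [(array([220.5, 211.6]), 0.65)]
sheeter [(array([213.9, 295.8]), 0.9)]
top {'vfov': 44.737562815432646, 'cx': 277.6088980486078, 'cy': 215.12629418058168, 'cam_to_world': array([[ 0.01897039,  0.99257681, -0.12013076,  0.47210204],
       [-0.99972821,  0.02045974,  0.01117641,  0.20835131],
       [ 0.01355129,  0.11988609,  0.99269516,  0.78020014],
       [ 0.        ,  0.        ,  0.        ,  1.        ]])}
gate_mid [(array([374.1, 232.7]), 0.82)]
slot3 [(array([393.5, 201. ]), 0.72)]
knob_mid [(array([352.8, 274.4]), 0.9)]
oil_a_mid [(array([247.5, 219.8]), 0.9)]
salt_jar_mid [(array([266.6, 306.6]), 0.86)]
sheeter [(array([356.6, 241.2]), 0.7)]
```

View pics/scene0.png

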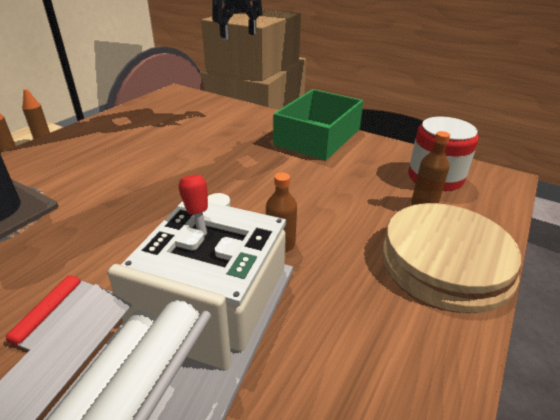

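View pics/top0.png

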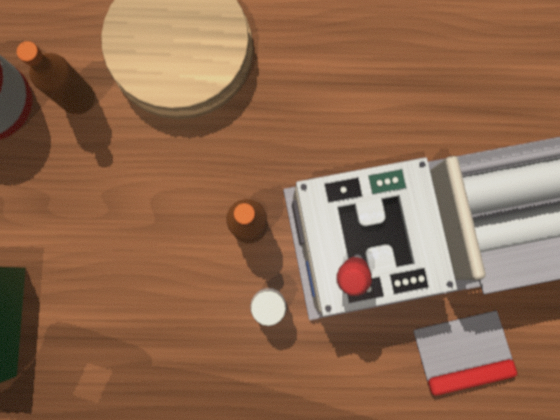

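Run:
```python
from h import *
from scipy.optimize import least_squares
C={n:read_camera(n) for n in("scene","top")}
def tri(t,z=None):
    L=[]
    for n in C:
        r=place_of(t,n)
        if r: L.append((n,r[0]["location"]))
    f=lambda p:np.concatenate([proj(C[n],p)-l for n,l in L])
    r=least_squares(f,[0.45,0.15,0.1]); 
    return r.x,np.abs(r.fun).max(),L
for t in("gate_mid","slot3","knob_mid","oil_a_mid","salt_jar_mid","sheeter"):
    x,e,L=tri(t); print(t,np.round(x,4),"res px",round(e,1))
    if t in("gate_mid","slot3"):
        for n,l in L: print("  plane",n,np.round(onz(C[n],l,.12),4))
```

```text
gate_mid [0.5268 0.0737 0.1168] res px 0.1
  plane scene [0.5296 0.0711 0.12  ]
  plane top [0.5265 0.0743 0.12  ]
slot3 [0.5745 0.0533 0.1191] res px 1.6
  plane scene [0.577  0.0539 0.12  ]
  plane top [0.5728 0.0523 0.12  ]
knob_mid [0.4767 0.1099 0.1609] res px 1.3
oil_a_mid [0.5474 0.2406 0.0912] res px 0.0
salt_jar_mid [0.4325 0.212  0.0849] res px 0.0
sheeter [ 0.528   0.0726 -0.0007] res px 1.7
```

The pictures show the stick in the left near slot. The red knob is at about (353,276) in top and (194,193) in scene. The green three-dot plate is at (388,182) in top, the bottle at (246,219) and the jar lid at (268,307). I'll refine the yaw from the plate screws next.

Run:
```python
from h import *
c=read_camera("top"); 
im=cv2.cvtColor(c["color"],cv2.COLOR_RGB2BGR)[140:330,280:480]
cv2.imwrite("pics/z.png",cv2.resize(im,None,fx=3.15,fy=3.15,interpolation=cv2.INTER_CUBIC))
P=[onz(c,p,.12)[:2] for p in [(305,187),(422,164),(450,284),(327,308)]]
P=np.array(P);print(np.round(P,4),P.mean(0))
for i,j in((3,0),(2,1)):
    d=P[j]-P[i];print(np.linalg.norm(d),np.arctan2(d[1],d[0]))
for i,j in((1,0),(2,3)):
    d=P[j]-P[i];print(np.linalg.norm(d),np.arctan2(-d[0],d[1]))
```

```text
[[ 0.5899  0.1657]
 [ 0.6241  0.011 ]
 [ 0.4672 -0.0228]
 [ 0.4339  0.1356]] [0.52878537 0.07235485]
0.15893665693715248 0.1903598381257583
0.16051808935871578 0.21234668860352282
0.15840297346951693 0.2176333305084249
0.16189688558819593 0.20751376839995728
```

View pics/z.png

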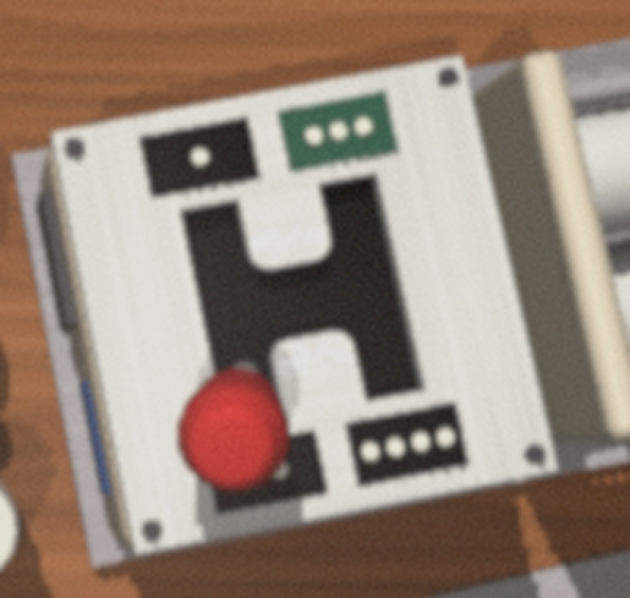

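```bash
python3 - <<'E'
import plant; print([k for k in dir(plant) if not k.startswith('__')], getattr(plant,'tip_extent',None))
E
python3 -m crank '[[1,0,0,0,0,0,-8],[1,0,0,0,0,0,-8],[1,0,0,0,0,0,-8],[1,0,0,0,0,0,-2],[1,0,0,0,0,0,0]]'
cat >> h.py <<'E'
O=np.array([.528,.0725]);YAW=.206
M=np.array([[np.cos(YAW),-np.sin(YAW)],[np.sin(YAW),np.cos(YAW)]])
def go(x,y,z):
    "rel. move in tool cm to sheeter-frame mm x,y and tcp world z mm"
    s=get_state(); r=R.from_quat(s["tcp_rot"])
    w=np.append(O+M@np.array([x,y])/1000,z/1000)
    return np.round(r.inv().apply(w-s["eef_pos"])*100,2)
def where():
    s=get_state(); p=s["eef_pos"]; r=R.from_quat(s["tcp_rot"]).as_matrix()
    ty=M.T@r[:2,1]
    print("t",round(s["time"],2),"tcp sheeter mm",np.round(M.T@(p[:2]-O)*1000,1),"z",round(p[2]*1000,1),"F",np.round(s["contact_force"],1),"open",round(s["opening"],2),"tool x,y,z in world",np.round(r.T,3).tolist(),"tool y vs sheeter deg",np.degrees(np.arctan2(-ty[0],ty[1])).round(1))
E
python3 -c "
from h import *
where(); c=read_camera('scene');save(c,'s1')"
```

```text
['Unreachable', 'get_state', 'place_of', 'read_camera', 'sign_off', 'tip_extent', 'trace'] 0.017
time: 1.95
eef_pos: [0.1655, 0.6544, 0.2483]
tcp_rot: [-0.103, 0.995, -0.0, -0.0]
contact_force: [0.3, 0.0, 0.2]
opening: 0.144
t 1.95 tcp sheeter mm [-235.8  643.7] z 248.3 F [0.3 0.  0.2] open 0.14 tool x,y,z in world [[-0.979, -0.204, 0.0], [-0.204, 0.979, -0.0], [-0.0, -0.0, -1.0]] tool y vs sheeter deg -0.0
```

View pics/s1.png

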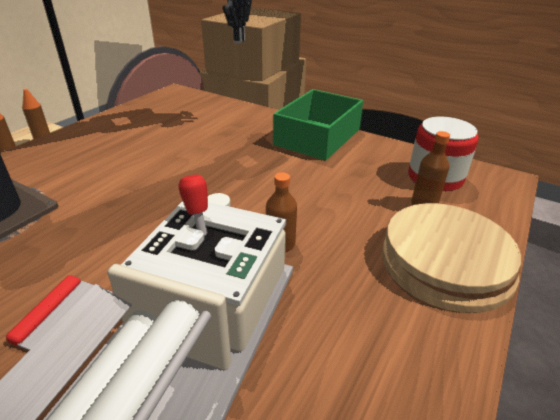

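The scene picture shows the fingers shut. The tool axes now line up with the sheeter: tool x is −x and tool y is +y.

```bash
python3 -m crank '[[1,-1.2,-5,0,0,0,0],[1,-1.2,-5,0,0,0,0],[1,-1.2,-5,0,0,0,0],[1,-1.2,-5,0,0,0,0],[1,-1.2,-5,0,0,0,0]]'
python3 -m crank '[[1,-1.2,-5,0,0,0,0],[1,-1.2,-5,0,0,0,0],[1,-1.2,-5,0,0,0,0],[1,-1.2,-5,0,0,0,0],[1,-1.2,-5,0,0,0,0]]'
python3 -m crank '[[1,-1.2,-5,0,0,0,0],[1,-1.2,-4.5,0,0,0,0],[1,0,0,0,0,0,0]]'
python3 -c "
from h import *
where(); print(go(-90,47,165))"
```

```text
time: 2.5
eef_pos: [0.2728, 0.4266, 0.2485]
tcp_rot: [-0.103, 0.995, 0.0, 0.0]
contact_force: [0.9, 0.3, 1.3]
opening: 0.003
time: 3.0
eef_pos: [0.3796, 0.2005, 0.2488]
tcp_rot: [-0.103, 0.995, 0.0, 0.001]
contact_force: [0.7, -0.6, -0.4]
opening: 0.0
time: 3.3
eef_pos: [0.4235, 0.1113, 0.2489]
tcp_rot: [-0.099, 0.995, -0.001, 0.001]
contact_force: [0.7, 0.0, 0.1]
opening: -0.0
t 3.3 tcp sheeter mm [-94.4  59.3] z 248.9 F [0.7 0.  0.1] open -0.0 tool x,y,z in world [[-0.981, -0.196, -0.002], [-0.196, 0.981, -0.002], [0.002, -0.001, -1.0]] tool y vs sheeter deg -0.5
[-0.43 -1.21  8.4 ]
```

```bash
python3 -m crank '[[1,-0.2,-1.2,2,0,0,0],[1,0,0,3,0,0,0],[1,0,0,3.3,0,0,0],[1,0,0,0,0,0,0]]'
python3 -c "
from h import *
where(); c=read_camera('scene');save(c,'s2');c=read_camera('top');save(c,'t2');print(go(-85,47,165))"
```

```text
time: 3.7
eef_pos: [0.4222, 0.1048, 0.1609]
tcp_rot: [-0.103, 0.995, 0.001, -0.005]
contact_force: [-0.2, 0.8, -0.2]
opening: 0.001
t 3.7 tcp sheeter mm [-97.   53.3] z 160.9 F [-0.2  0.8 -0.2] open 0.0 tool x,y,z in world [[-0.979, -0.204, 0.01], [-0.204, 0.979, 0.002], [-0.01, 0.0, -1.0]] tool y vs sheeter deg -0.0
[-0.86 -0.56  0.05]
```

View pics/s2.png

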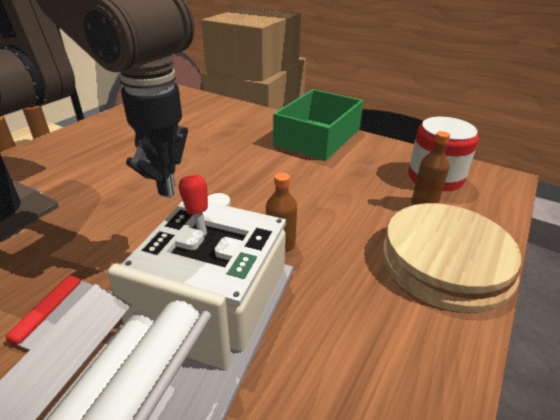

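View pics/t2.png

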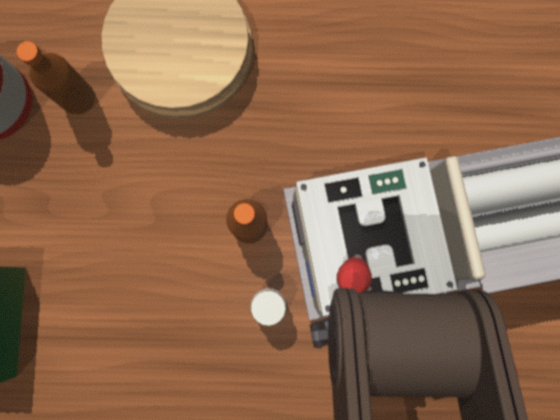

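The finger is just behind the knob: (168,185) against knob (194,193) in scene. Pushing forward now.

```bash
python3 -m crank '[[1,-0.9,-0.6,0,0,0.5,0],[1,-1.2,0,0,0,0,0],[1,-1,0,0,0,0,0],[1,-1,0,0,0,0,0],[1,0,0,0,0,0,0]]'
python3 -c "
from h import *
where(); print(go(-34,47,163))"
```

```text
time: 4.3
eef_pos: [0.469, 0.1069, 0.166]
tcp_rot: [-0.103, 0.995, -0.001, -0.003]
contact_force: [-1.0, 0.3, 1.6]
opening: -0.0
t 4.3 tcp sheeter mm [-50.7  45.7] z 166.0 F [-1.   0.3  1.6] open -0.0 tool x,y,z in world [[-0.979, -0.205, 0.007], [-0.205, 0.979, -0.0], [-0.007, -0.002, -1.0]] tool y vs sheeter deg 0.0
[-1.68  0.13  0.29]
```

```bash
python3 -m crank '[[1,-0.8,0,0.1,0,0,0],[1,-0.8,0.1,0,0,0,0],[1,0,0,0,0,0,0]]'
cat > est.py <<'E'
from h import *
from scipy.optimize import least_squares
def est(tag=None):
    C={n:read_camera(n) for n in("scene","top")}
    L=[]
    for n in C:
        if tag: save(C[n],n[0]+tag)
        r=place_of("knob_mid",n); print(n,[(np.round(a["location"],1).tolist(),round(a["p"],2)) for a in r[:2]])
        if r and r[0]["p"]>.4: L.append((n,np.array(r[0]["location"])))
    def k(q):
        a,b=q; l=.165
        xy=O+M@np.array([l*np.sin(b),-l*np.sin(a)*np.cos(b)])
        return np.append(xy,.01+l*np.cos(a)*np.cos(b))
    for S in ([L] + [[x] for x in L] if len(L)>1 else [L]):
        if not S: continue
        r=least_squares(lambda q:np.concatenate([proj(C[n],k(q))-l for n,l in S]),[0,0])
        print([n for n,_ in S],"across,fore",np.round(r.x,3),"res",np.abs(r.fun).max().round(1),"knob sheeter mm",np.round(M.T@(k(r.x)[:2]-O)*1000,1))
where()
E
python3 -c "
from est import *
est('3')"
```

```text
time: 4.6
eef_pos: [0.4835, 0.1111, 0.1638]
tcp_rot: [-0.103, 0.995, -0.0, -0.004]
contact_force: [-1.8, -0.8, 1.8]
opening: -0.0
t 4.6 tcp sheeter mm [-35.6  46.8] z 163.8 F [-1.8 -0.8  1.8] open -0.0 tool x,y,z in world [[-0.979, -0.205, 0.008], [-0.205, 0.979, -0.0], [-0.008, -0.002, -1.0]] tool y vs sheeter deg 0.0
scene [([217.6, 197.3], 0.8)]
top []
['scene'] across,fore [-0.259 -0.014] res 0.0 knob sheeter mm [-2.3 42.3]
```

View pics/s3.png

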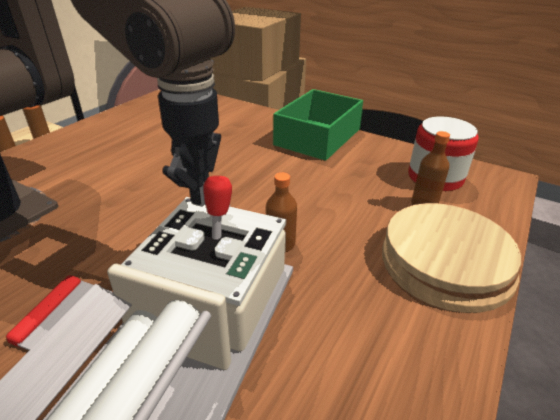

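View pics/t3.png

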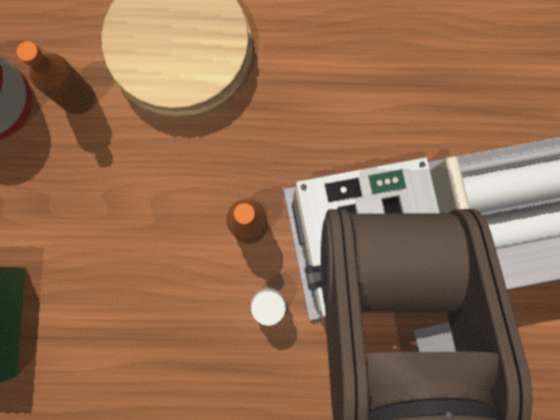

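The scene picture shows the knob at (218,197), about mid-gate in the left leg (fore ≈ −0.015). The arm hides it from the top camera. Going round to its left side.

```bash
python3 -m crank '[[1,2.2,0,0,0,0,0],[1,0,2.5,0,0,0,0],[1,0,2.8,0,0,0,0],[1,-2.8,0,0,0,0,0],[1,-2.8,0,0,0,0,0]]'
python3 -m crank '[[1,0,0,0,0,0,0]]'
python3 -c "
from est import *
print(go(-2,90,163));est('4')"
```

```text
time: 5.3
eef_pos: [0.5055, 0.1708, 0.1638]
tcp_rot: [-0.104, 0.995, -0.0, -0.003]
contact_force: [0.4, -0.2, -0.3]
opening: 0.001
time: 5.4
eef_pos: [0.5079, 0.1703, 0.1642]
tcp_rot: [-0.103, 0.995, -0.0, -0.002]
contact_force: [-0.2, -1.1, 0.9]
opening: 0.001
t 5.4 tcp sheeter mm [ 0.3 99.9] z 164.2 F [-0.2 -1.1  0.9] open 0.0 tool x,y,z in world [[-0.979, -0.205, 0.005], [-0.205, 0.979, -0.0], [-0.005, -0.001, -1.0]] tool y vs sheeter deg 0.0
[ 0.23 -0.99  0.12]
scene [([218.2, 195.3], 0.57)]
top []
['scene'] across,fore [-0.312 -0.034] res 0.0 knob sheeter mm [-5.7 50.6]
```

View pics/s4.png

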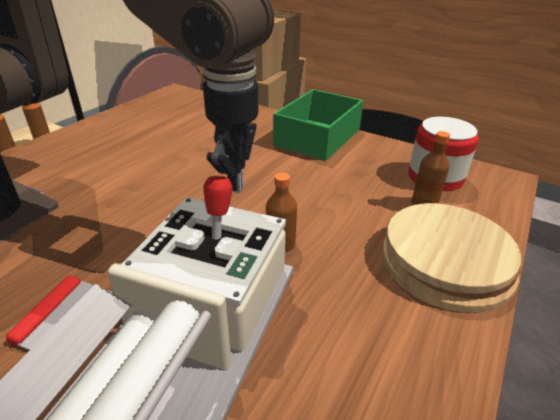

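```bash
python3 -m crank '[[1,0.3,-1.5,0,0,0,0],[1,0,-1.2,0,0,0,0],[1,0,-1.2,0,0,0,0],[1,0,-1.2,0,0,0,0],[1,0,0,0,0,0,0]]'
python3 -c "
from est import *
est('5')"
```

```text
time: 6.1
eef_pos: [0.5182, 0.1179, 0.1732]
tcp_rot: [-0.103, 0.995, -0.002, 0.004]
contact_force: [-3.0, 0.1, 25.7]
opening: -0.003
t 6.1 tcp sheeter mm [-0.3 46.5] z 173.2 F [-3.   0.1 25.7] open -0.0 tool x,y,z in world [[-0.979, -0.204, -0.008], [-0.204, 0.979, -0.004], [0.008, -0.003, -1.0]] tool y vs sheeter deg -0.0
scene [([208.2, 206.9], 0.66)]
top []
['scene'] across,fore [-0.059  0.   ] res 0.0 knob sheeter mm [0.  9.7]
```

View pics/s5.png

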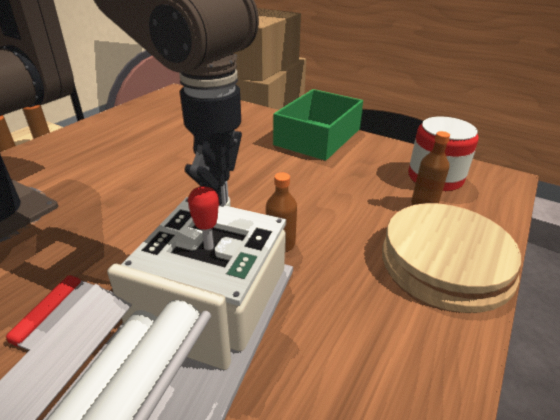

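The push works: the scene shows the knob at (204,208), half-way across the gate. The 26 N upward load means the wide knuckles sit on the knob top, so I'll back off and raise the hand.

```bash
python3 -m crank '[[1,0,0.8,-0.8,0,0,0],[1,0,0.4,-1.0,0,0,0],[1,0,0,0,0,0,0]]'
python3 -c "
from est import *
est('6')
"
python3 - <<'E'
import cv2
i=cv2.imread('pics/s6.png')[110:270,130:310]; cv2.imwrite('pics/z6.png',cv2.resize(i,None,fx=3.6,fy=3.6,interpolation=cv2.INTER_CUBIC))
E
```

```text
time: 6.6
eef_pos: [0.5103, 0.1311, 0.1828]
tcp_rot: [-0.103, 0.995, -0.0, -0.003]
contact_force: [-0.3, -0.9, -0.8]
opening: -0.003
t 6.6 tcp sheeter mm [-5.3 60.9] z 182.8 F [-0.3 -0.9 -0.8] open -0.0 tool x,y,z in world [[-0.979, -0.205, 0.007], [-0.205, 0.979, -0.0], [-0.007, -0.002, -1.0]] tool y vs sheeter deg 0.0
scene [([204.3, 207.2], 0.88)]
top []
['scene'] across,fore [-0.043 -0.028] res 0.0 knob sheeter mm [-4.7  7. ]
```

View pics/z6.png

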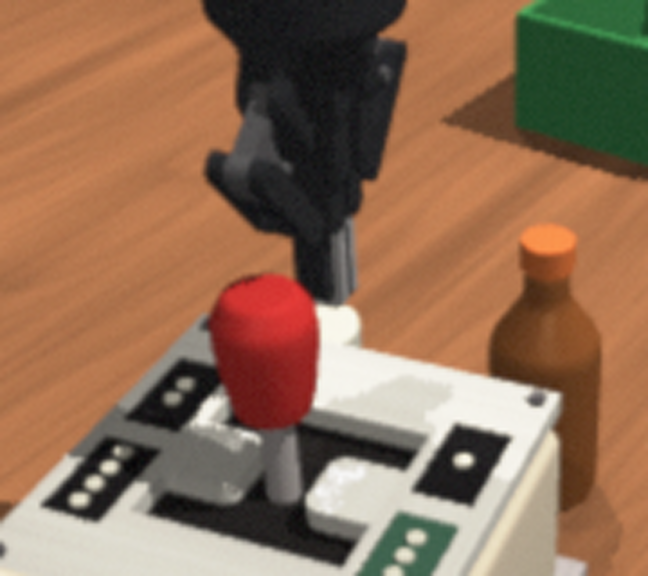

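The zoomed picture shows the knuckles jutting out along the opening direction. At the new height they clear the knob top, so I'll continue the push.

```bash
python3 -m crank '[[1,0,-1.5,0,0,0,0],[1,-0.1,-1.2,0,0,0,0],[1,0,-1.2,0,0,0,0],[1,0,-1.2,0,0,0,0],[1,0,0,0,0,0,0]]'
python3 -c "
from est import *
est('7')
"
python3 - <<'E'
import cv2
i=cv2.imread('pics/s7.png')[110:270,130:310]; cv2.imwrite('pics/z7.png',cv2.resize(i,None,fx=3.6,fy=3.6,interpolation=cv2.INTER_CUBIC))
E
```

```text
time: 7.3
eef_pos: [0.5222, 0.0793, 0.1815]
tcp_rot: [-0.102, 0.995, -0.001, -0.004]
contact_force: [0.1, 0.7, 0.2]
opening: 0.002
t 7.3 tcp sheeter mm [-4.2  7.8] z 181.5 F [0.1 0.7 0.2] open 0.0 tool x,y,z in world [[-0.979, -0.203, 0.009], [-0.203, 0.979, -0.001], [-0.008, -0.003, -1.0]] tool y vs sheeter deg -0.1
scene [([193.8, 220.8], 0.57)]
top []
['scene'] across,fore [ 0.144 -0.025] res 0.0 knob sheeter mm [ -4.1 -23.7]
```

View pics/z7.png

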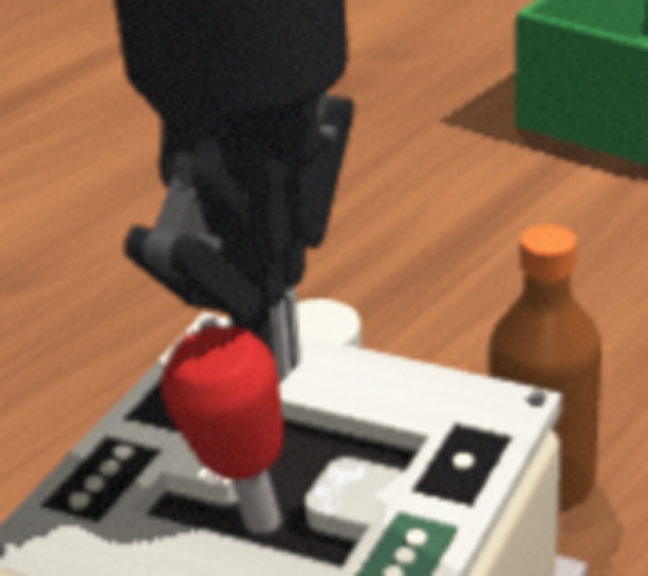

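The scene shows the stick past the middle, with across ≈ 0.14 and fore ≈ −0.02. I'll continue to the right leg.

```bash
python3 -m crank '[[1,-0.1,-0.8,0,0,0,0],[1,0,-0.8,0,0,0,0],[1,0,-0.5,0,0,0,0],[1,0,0,0,0,0,0]]'
python3 -c "
from est import *
est('8')
"
python3 - <<'E'
import cv2
i=cv2.imread('pics/s8.png')[110:270,130:310]; cv2.imwrite('pics/z8.png',cv2.resize(i,None,fx=3.6,fy=3.6,interpolation=cv2.INTER_CUBIC))
E
```

```text
time: 7.9
eef_pos: [0.5271, 0.0602, 0.1815]
tcp_rot: [-0.102, 0.995, -0.001, -0.004]
contact_force: [-0.6, 0.4, -0.7]
opening: -0.001
t 7.9 tcp sheeter mm [ -3.4 -11.9] z 181.5 F [-0.6  0.4 -0.7] open -0.0 tool x,y,z in world [[-0.979, -0.204, 0.009], [-0.204, 0.979, -0.0], [-0.009, -0.002, -1.0]] tool y vs sheeter deg -0.0
scene [([190.2, 235.4], 0.63)]
top []
['scene'] across,fore [0.289 0.019] res 0.0 knob sheeter mm [  3.2 -47. ]
```

View pics/z8.png

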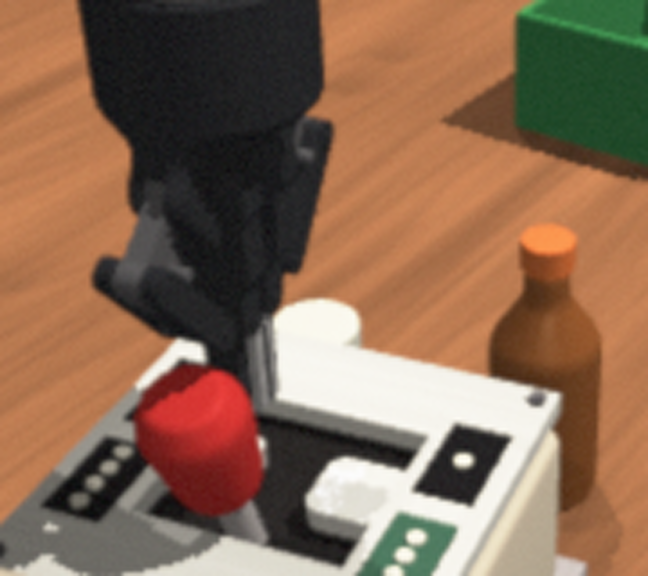

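The scene shows the stick in the right leg, with across ≈ 0.29 and fore ≈ 0. Next I'll go round behind it.

```bash
python3 -m crank '[[1,0,1.8,0,0,0,0],[1,2.4,0,0,0,0,0],[1,2.4,0,0.2,0,0,0],[1,0,-2.7,0.2,0,0,0],[1,0,-2.7,0.2,0,0,0]]'
python3 -m crank '[[1,0,0,0,0,0,0]]'
python3 -c "
from est import *
print(go(-30,-47,175));est('9')
"
python3 - <<'E'
import cv2
i=cv2.imread('pics/s9.png')[110:270,130:310]; cv2.imwrite('pics/z9.png',cv2.resize(i,None,fx=3.6,fy=3.6,interpolation=cv2.INTER_CUBIC))
E
```

```text
time: 8.6
eef_pos: [0.4872, 0.0156, 0.1765]
tcp_rot: [-0.104, 0.995, -0.001, -0.004]
contact_force: [0.5, -0.3, -0.6]
opening: 0.001
time: 8.7
eef_pos: [0.4881, 0.0138, 0.1766]
tcp_rot: [-0.102, 0.995, -0.001, -0.004]
contact_force: [-0.1, 0.4, -0.3]
opening: 0.005
t 8.7 tcp sheeter mm [-51.1 -49.3] z 176.6 F [-0.1  0.4 -0.3] open 0.0 tool x,y,z in world [[-0.979, -0.202, 0.007], [-0.202, 0.979, -0.002], [-0.007, -0.003, -1.0]] tool y vs sheeter deg -0.1
[-2.11  0.24  0.14]
scene [([187.3, 233.8], 0.69)]
top [([420.3, 230.4], 0.82)]
['scene', 'top'] across,fore [ 0.271 -0.027] res 1.5 knob sheeter mm [ -4.4 -44.1]
['scene'] across,fore [ 0.281 -0.01 ] res 0.0 knob sheeter mm [ -1.7 -45.8]
['top'] across,fore [ 0.265 -0.036] res 0.0 knob sheeter mm [ -5.9 -43.2]
```

View pics/z9.png

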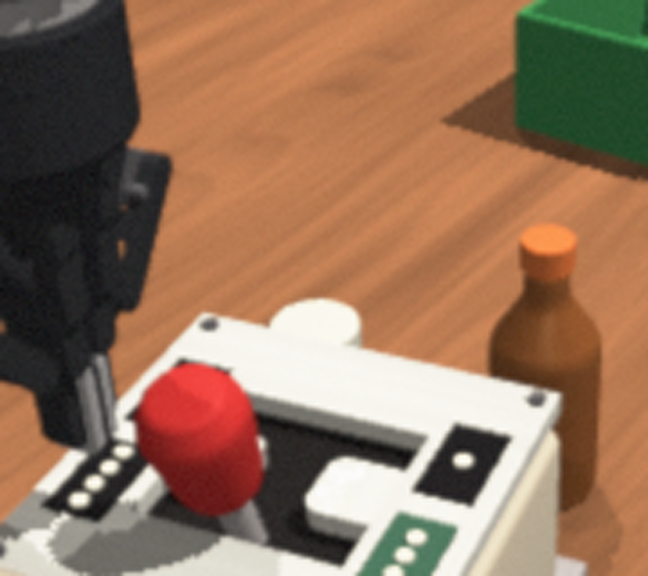

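```bash
python3 -m crank '[[1,-1.5,0.2,0,0,0,0],[1,-1.2,0,0,0,0,0],[1,-1.2,0,0,0,0,0],[1,-1.2,0,0,0,0,0],[1,-1,0,0,0,0,0]]'
python3 -m crank '[[1,-0.5,0,0,0,0,0],[1,-0.4,0,0,0,0,0],[1,0,0,0,0,0,0]]'
python3 -c "
from est import *
est('10')
"
python3 - <<'E'
import cv2
i=cv2.imread('pics/s10.png')[110:290,130:310]; cv2.imwrite('pics/z10.png',cv2.resize(i,None,fx=3.3,fy=3.3,interpolation=cv2.INTER_CUBIC))
E
```

```text
time: 9.4
eef_pos: [0.5469, 0.0312, 0.1748]
tcp_rot: [-0.103, 0.995, 0.0, -0.005]
contact_force: [-3.7, 0.7, -0.7]
opening: 0.0
time: 9.7
eef_pos: [0.5555, 0.0322, 0.1748]
tcp_rot: [-0.103, 0.995, -0.0, -0.005]
contact_force: [-1.8, 0.1, -1.1]
opening: 0.001
t 9.7 tcp sheeter mm [ 18.7 -45.1] z 174.8 F [-1.8  0.1 -1.1] open 0.0 tool x,y,z in world [[-0.979, -0.205, 0.01], [-0.205, 0.979, 0.0], [-0.009, -0.002, -1.0]] tool y vs sheeter deg 0.0
scene [([223.0, 246.2], 0.8), ([225.4, 260.6], 0.45)]
top [([406.9, 189.5], 0.82)]
['scene', 'top'] across,fore [0.27  0.293] res 1.6 knob sheeter mm [ 47.7 -42.1]
['scene'] across,fore [0.284 0.298] res 0.0 knob sheeter mm [ 48.4 -44.2]
['top'] across,fore [0.255 0.286] res 0.0 knob sheeter mm [ 46.6 -39.9]
```

View pics/z10.png

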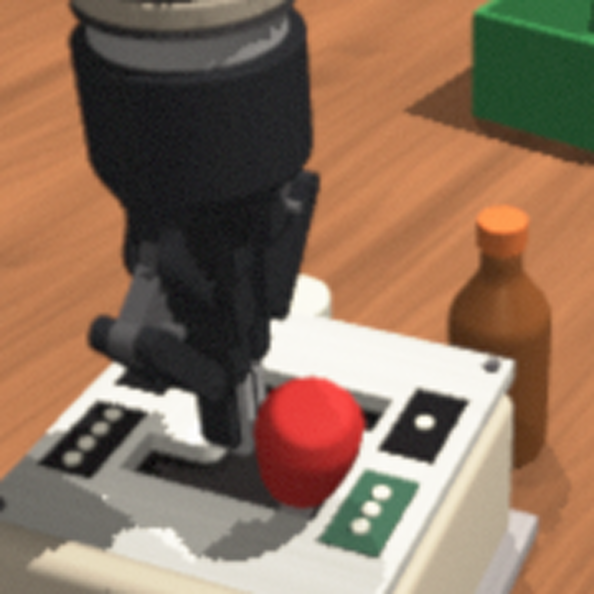

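The scene shows the stick nearly home, with fore ≈ 0.29. I'll make small pushes until it meets the stop.

```bash
for i in 1; do python3 -m crank '[[1,-0.4,0,0,0,0,0],[1,-0.3,0,0,0,0,0],[1,0,0,0,0,0,0]]'; done
python3 -c "
from h import *
where()"
```

```text
time: 10.2
eef_pos: [0.5627, 0.0335, 0.1755]
tcp_rot: [-0.103, 0.995, -0.001, -0.004]
contact_force: [-1.9, 0.3, -0.9]
opening: 0.002
t 10.2 tcp sheeter mm [ 26.  -45.2] z 175.5 F [-1.9  0.3 -0.9] open 0.0 tool x,y,z in world [[-0.979, -0.205, 0.008], [-0.205, 0.979, -0.0], [-0.008, -0.002, -1.0]] tool y vs sheeter deg -0.0
```

```bash
python3 -m crank '[[1,-0.3,0,0,0,0,0],[1,0,0,0,0,0,0]]'
python3 -c "
from est import *
est('11')"
```

```text
time: 10.4
eef_pos: [0.5646, 0.0341, 0.175]
tcp_rot: [-0.103, 0.995, -0.001, -0.006]
contact_force: [-5.2, -2.4, -0.7]
opening: 0.002
t 10.4 tcp sheeter mm [ 28.  -45.1] z 175.0 F [-5.2 -2.4 -0.7] open 0.0 tool x,y,z in world [[-0.979, -0.205, 0.012], [-0.205, 0.979, 0.0], [-0.011, -0.002, -1.0]] tool y vs sheeter deg 0.0
scene [([229.8, 246.8], 0.72)]
top [([405.2, 183.0], 0.76)]
['scene', 'top'] across,fore [0.264 0.345] res 0.3 knob sheeter mm [ 55.8 -40.6]
['scene'] across,fore [0.264 0.347] res 0.0 knob sheeter mm [ 56.2 -40.5]
['top'] across,fore [0.263 0.342] res 0.0 knob sheeter mm [ 55.3 -40.5]
```

```bash
python3 -m crank '[[1,-0.2,0,0,0,0,0],[1,-0.1,0,0,0,0,0],[1,0,0,0,0,0,0],[1,0,0,0,0,0,0]]'
```

```text
time: 11.0
eef_pos: [0.5663, 0.0345, 0.1746]
tcp_rot: [-0.103, 0.995, -0.001, -0.008]
contact_force: [-8.1, -1.9, 1.1]
opening: -0.002
```

The force is climbing while the hand barely advances, so the stick is on its stop. Retreating straight back, then up.

```bash
python3 -m crank '[[1,1,0,0,0,0,0],[1,3,0,0,0,0,0],[1,4,0,-1,0,0,0],[1,2,0,-4,0,0,0],[1,0,0,-4,0,0,0]]'
python3 -m crank '[[1,0,0,0,0,0,0],[1,0,0,0,0,0,0],[1,0,0,0,0,0,0]]'
python3 -c "
from est import *
est('12')
print(get_state()['dq'])
for t in ('oil_a_mid','salt_jar_mid'): print(t,[a['location'] for n in('scene','top') for a in place_of(t,n)[:1]])"
```

```text
time: 11.5
eef_pos: [0.4691, 0.0146, 0.2664]
tcp_rot: [-0.102, 0.995, -0.0, -0.004]
contact_force: [1.2, 1.0, -0.1]
opening: 0.001
time: 11.8
eef_pos: [0.4712, 0.0146, 0.2656]
tcp_rot: [-0.103, 0.995, -0.0, -0.004]
contact_force: [-0.7, 0.3, -0.4]
opening: 0.001
t 11.8 tcp sheeter mm [-67.5 -45. ] z 265.6 F [-0.7  0.3 -0.4] open 0.0 tool x,y,z in world [[-0.979, -0.205, 0.008], [-0.205, 0.979, 0.0], [-0.008, -0.002, -1.0]] tool y vs sheeter deg 0.0
scene [([230.5, 247.2], 0.83)]
top [([405.3, 185.2], 0.57), ([359.1, 241.6], 0.43)]
['scene', 'top'] across,fore [0.263 0.34 ] res 2.0 knob sheeter mm [ 55.  -40.4]
['scene'] across,fore [0.265 0.354] res 0.0 knob sheeter mm [ 57.1 -40.6]
['top'] across,fore [0.256 0.324] res 0.0 knob sheeter mm [ 52.5 -39.6]
[-0.00081542 -0.0027424  -0.00484402  0.00186172  0.00449841  0.00010062]
oil_a_mid [[281.8, 209.1], [247.1, 219.9]]
salt_jar_mid [[219.5, 212.8], [264.7, 309.4]]
```

View pics/s12.png

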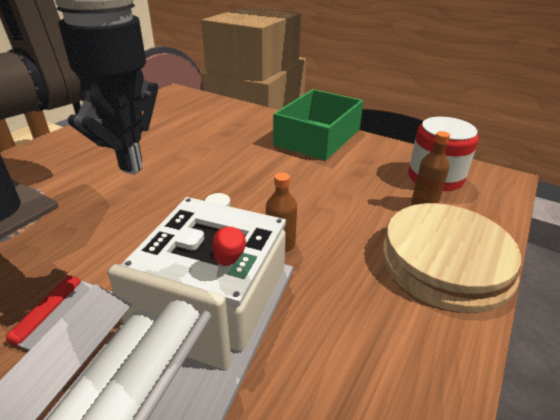

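View pics/t12.png

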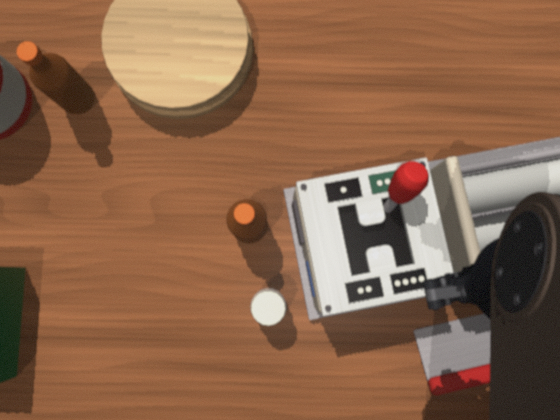

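The pictures show the stick home in the third slot: knob at (228,246) in scene and (408,183) in top. The hand is well clear, and the bottle and jar are where they started.

```bash
python3 -c "
from plant import *
print(sign_off())"
```

```text
the job is handed in; nothing more can be done
None
```

The gearstick is home in the third slot and the job is handed in. With the fingers shut, I pushed the stick from behind to neutral, across from its left side into the right leg, then forward from behind until it met its stop.

- **Stick:** the last estimate from both cameras was across ≈ 0.26 rad and fore ≈ 0.34 rad. The cameras disagreed slightly on fore: 0.35 from scene and 0.32 from top, with the real stop at 0.33. The rising force at the end of the push (about 8 N) also showed it was on its stop.
- **Hand:** it finished about 120 mm behind the knob and 100 mm above it, at rest, with the force reading near zero.
- **Bottle and jar:** both look unmoved in the last pictures. Their detected positions shifted by at most about 4 pixels, within the detector's scatter.
- **Problem on the way:** midway across, the gripper's knuckles rode on top of the knob and the force sensor read 26 N upward at that check (the limit is 40 N). I backed off, raised the hand about 2 cm and finished the push without it happening again.

The whole job took about 12 s of robot time.

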